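Key a damper cartridge into the bleed stand and hold it down

ROBOT

A 6-joint arm with a two-finger parallel gripper is mounted at the origin on the work surface. World frame = base frame: x ahead of the robot, y to its left, z up, the work surface at z = 0. Lengths are in mm, angles in rad, forces in N, time in s.
With the tool pointing down it reaches from about 325 to 900 mm from the base axis. Payload 6.1 kg.
Tool frame: the origin (TCP) lies midway between the tips of the shut fingers; the grasp point (between the pads) lies 19 mm behind it (r.grasp_offset is the distance from the TCP to the grasp point, in mm); x points along the fingers, z is the direction in which the jaws open and shut, and the axes are right-handed (so a half turn about x gives the same grasp; the last joint's range is limited). The gripper opens to 85 mm and grips with 20 to 120 N. Pads are 22 mm wide; open, the fingers measure 114 mm over their backs; the gripper's body (76 mm by 85 mm) begins 54 mm behind the grasp point. The pads swing forward as they close: fully open they stand 13 mm farther back than shut.
Start: joints at [1.16, 0.22, 1.526, -0, 1.395, -0.126], TCP at [175.602, 599.816, 231.3] pointing down, gripper open.
Joint ranges: [-2.98, 2.98], [-0.91, 2.08], [0.09, 2.57], [-1.24, 4.39], [0.2, 2.65], [-2.68, 2.68]. Speed limits (rad/s): [2.57, 2.57, 3.01, 3.14, 3.14, 3.14].

INTERFACE

Orientations are given as [roll, pitch, yaw] about the fixed x, y, z axes, in that order (R = Rz(yaw) Ry(pitch) Rx(roll)).
In Python, from cell import monitor, grab_frame, camera_model, order, r gives the robot as it stands.
- The arm moves only by the tool jog_arm, never from a script. Its argument "rows" is one flat list of numbers, 5 for each row, row after row: the finger opening in mm, from 0 to 85.4, then the shift along the tool's x, y, z in mm, then the turn about the tool's x in rad. A call has 1 to 8 rows; each row shifts and turns the pose as measured when the row begins, along the tool's axes as they then stand; what a row does not reach is not made up. A row lasts 1/12 s, in which the tool goes at most 41.7 mm and 7.16 degrees, less where a joint would pass 70% of its speed; a pose out of reach is approached as far as the arm can. A call is refused whole if a number of a shift passes 41.7 or a number of a turn 0.125, either way. A call with a gripper value outside its range is refused whole. The fingers move at their own pace and stop on an object; "newtons" is the grip in N (left out, the last holds). Time passes only in rows, so rows that do not move let the fingers close. It gives the time, the measured TCP pose, the force and the opening at its end, in the units of the state.
- monitor.read_state(): the state, without advancing time (a new reading comes with each control period).
- grab_frame(name): name is "side" or "top" or "wrist"; returns the picture (384x512x3 uint8, blue, green, red); there is no depth.
- camera_model(name): a dict with "fov_y" (degrees; the focal length in pixels is half the picture's height over the tangent of half this angle, whatever the lens; pixels are square), "cx", "cy" (the principal point, pixels), "dist_coeffs" ([k1, k2, p1, p2, k3] as OpenCV has them; the pictures are not rectified), "R" (3x3) and "t" (3): a world point X has camera coordinates R X + t. Camera axes: x right, y down, z forward; pixel columns grow to the right and rows downward; lengths in mm; the calibration is good to about 2 mm. A picture is of the moment at which its call begins: read the wrist's pose just before it. camera_model takes no time and is no camera call; for the wrist camera it gives the pose at the moment of the call.
- order.sign_off(): hands the job in, once; it reports no verdict.
The state is a dict: "time": time; "q": joint angles; "joint_velocities": joint speeds; "tau": joint torques, N m; "ee_pos": TCP position; "tcp_rot": TCP orientation; "ft_force": force on the tool from outside, world axes, zero at the start; "wrist_torque": the same for the moment, N m; "gripper_width": opening from 0.0 (shut) to 1.0 (fully open).
Only numpy, scipy, OpenCV 4.12 (cv2) and the standard library are available. Lean on these libraries where they do the work, as an engineer would, in place of code of your own. Each camera call takes 0.05 s, during which the arm holds its last target.

TASK

Take the damper cartridge with the blue knurled collar out of the rack and stand it shank-down in the bore of the bleed stand. Turn its collar until the keyways hidden underneath drop over the three pins, push it down against the spring until the collar sits fully home on the boss, and finish while still holding it there: do not let go, because the spring would lift it off again. Leave the other two cartridges in the rack and everything else on the bench where they are.

Things in the scene. Friction and masses are not known exactly. Their poses are not given: they have to be found in the camera images.
- damper: The damper cartridge with the BLUE knurled collar, rigid metal, 66 mm tall, 0.12 to 0.19 kg. Origin: centre of its foot; z up its axis. Lower 40 mm: aluminium shank, 18 mm diameter, foot chamfered to 13 mm over its lowest 4 mm. Top 26 mm: the collar, 42 mm diameter. Starts upright in any one of the rack's holes, at any turn about its axis.
- damper_under (a point): Centre of the blue collar's underside, 40 mm above the foot. In this face, out of sight from above, are three keyways: pockets 8.8 mm wide, 8 mm deep, running radially out from the shank at 0, 120 and 240 degrees from the body's x axis. Any keyway fits any pin, with up to 0.15 rad of play either way.
- damper_collar (a point): Point on the axis of the blue cartridge at mid-height of its knurled collar: 53 mm above the foot, 13 mm below the collar's top and 13 mm above its underside. The natural place to grip, fingers closing across the 42 mm.
- stand: Bleed stand, fixed to the bench. Origin: centre of its underside. Black base plate 110 x 110 x 22 mm; from its middle a round bare-aluminium boss of 34 mm diameter rises to 62 mm above the bench, with a vertical bore of 20.4 mm diameter. Its own turn about z tells nothing about the pins.
- seat (a point): Centre of the boss's flat top at the bore's mouth, 62 mm above the bench, z up. Three flat-topped pins 4.6 mm thick stand 5.5 mm up from this face on a 27 mm circle, 120 degrees apart. Their turn about the axis differs every time and is not reported: feel for it by turning the collar under a light push (120 degrees cover every case). Home: collar's underside lies on this face.
- plunger (a joint): Spring plunger in the bore, travel in m: 0 up at rest, 0.008 with the collar home. It meets the shank's foot when the collar's underside is 8 mm above the boss; its push up is about 2 N there, 4 N with the collar resting on the pins, 9 N with it home. Let go, the cartridge springs back up off the pins.
- rack: Yellow fixed rack 70 x 225 x 26 mm, origin at the centre of its underside. Three holes of 19.8 mm diameter, 20 mm deep, in a row along its y axis at -75, 0 and +75 mm. A cartridge in it has its foot 6 mm above the bench and its collar from 46 to 72 mm above the bench.
- spare_black: Bystander: a cartridge of the same shape with a black collar, in another hole of the rack. Origin at its foot. Leave alone.
- spare_red: Bystander: a cartridge of the same shape with a red collar, in another hole of the rack. Origin at its foot. Leave alone.
- driver_grip (a point): Bystander: red-handled screwdriver, 170 mm, lying on the bench; point in its handle.
- wheel: Bystander: model car wheel with black tyre lying flat, 110 mm diameter, 42 mm high. Origin: centre of its underside.
- oil: Bystander: amber bottle, 44 mm diameter, 120 mm tall. Origin: centre of its underside.
- spanner_grip (a point): Bystander: steel spanner, 160 mm, lying on the bench beyond the work; point in its handle.
- spring_cup: Bystander: small round orange cap, 32 mm diameter, 20 mm high, lying on the bench. Origin: centre of its underside.
Things that resemble listed ones, but are neither listed nor needed, are in the scene too. Leave any green look-alike of the damper alone. Leave any brown look-alike of the stand alone.

How it is judged (in metres and radians):
On the way, in this order (a step that is already met when the one before it is completed fails the run):
1. the blue cartridge stands upright with its shank in the stand's bore, not yet home (horizontal distance between damper and seat below 0.004 m and z of damper in the frame of seat below -0.008 m and angle between damper's own z axis and vertical below 0.15 rad), for 0.05 s.
2. the keyways are over the pins and the collar is pushed home on the boss (z of damper in the frame of seat below -0.0375 m and horizontal distance between damper and seat below 0.004 m), for 0.3 s.
At the end, for the whole second after the job is handed in: The blue cartridge is in the stand's bore, keyed over the pins with its collar within 2.5 mm of the boss's face, centred within 4 mm and upright within 0.08 rad, at rest, and the gripper's fingers still hold or press it there with more than 2 N through the last second (all of step 2 and angle between the z axis of damper and the z axis of seat, either way round below 0.08 rad and contact force between the fingers and damper above 2 N and linear speed of damper below 0.02 m/s and angular speed of damper below 0.3 rad/s); the arm keeps its last pose, push and grip.
It fails at once if another cartridge is disturbed by more than 30 mm (distance of any of spare_black, spare_red from where it was at the start of the episode above 0.03 m).
It fails at once if a tool, the wheel, the bottle or the cap is moved by more than 30 mm (distance of any of driver_grip, wheel, oil, spanner_grip, spring_cup from where it was at the start of the episode above 0.03 m).
It also fails if it takes over 64 s, if anything falls off the work surface, if the arm or the gripper's body presses on something with over 40 N, if the wrist force passes 120 N, or if a joint passes its speed limit or range.

## Working session

There is one attempt and no reset: what is moved stays moved. The work goes in short steps, Python scripts to look and compute and a tool call to move; the robot and the scene stay as the last step left them, time stands still between calls to the robot, and variables do not carry over. Pictures are saved under pics/ and viewed, and the job is handed in when it is done.

Besides the shell and the picture viewer there is one more tool, called after ">>>" as name(argument=value, ...), one argument or row to a line, values as JSON. jog_arm: Moves the arm, as the interface text tells. Its arguments: {"type":"object","properties":{"rows":{"type":"array","items":{"type":"number"}},"newtons":{"type":"number"}},"required":["rows"]}

```bash
mkdir -p pics; ls; python3 - <<'E'
from cell import monitor, grab_frame, camera_model, order, r
import cv2,numpy as np
print(monitor.read_state()); print(r.grasp_offset)
for n in ("side","top","wrist"):
    m=camera_model(n); print(n,m); cv2.imwrite(f"pics/{n}0.png",grab_frame(n))
E
```

```text
pics
{'time': 0.0, 'q': array([ 1.15988660e+00,  2.21249820e-01,  1.52761985e+00, -9.62035256e-06,
        1.39469404e+00, -1.26097450e-01]), 'joint_velocities': array([ 4.93583606e-04,  6.13840390e-04,  1.29767427e-04,  2.20632895e-05,
       -5.25558502e-04, -1.26071348e-03]), 'tau': array([-6.68917073e-04, -4.96911013e+01, -3.89382255e+01, -4.28622916e-04,
        1.13945434e-02,  1.63478779e-05]), 'ee_pos': array([175.37079559, 599.25719024, 230.17994158]), 'tcp_rot': array([ 3.02029881,  1.56882525, -1.97690076]), 'ft_force': array([-0.33061782,  0.35768734,  0.13438683]), 'wrist_torque': array([0.04207288, 0.02722665, 0.03511394]), 'gripper_width': 0.999075202157729}
18.700000000000003
side {'fov_y': 45.892359096384666, 'cx': 261.06784610106104, 'cy': 196.30088500464507, 'dist_coeffs': array([0.00312845, 0.        , 0.        , 0.        , 0.        ]), 'R': array([[-0.99284082, -0.11867972, -0.01349926],
       [-0.07942819,  0.74039449, -0.66746323],
       [ 0.08920912, -0.66161252, -0.74452039]]), 't': array([ 544.11395413,   89.19451037, 1449.72883344])}
top {'fov_y': 51.37334291012506, 'cx': 256.1564213797249, 'cy': 194.26574764574116, 'dist_coeffs': array([-0.12162588,  0.        ,  0.        ,  0.        ,  0.        ]), 'R': array([[ 0.02744969, -0.99960883,  0.00535653],
       [-0.98778464, -0.02794647, -0.1532987 ],
       [ 0.15338843, -0.00108309, -0.98816538]]), 't': array([  -3.5712329 ,  541.61961893, 1339.2949971 ])}
wrist {'fov_y': 68.22373458469151, 'cx': 253.08213847126208, 'cy': 188.5542282493354, 'dist_coeffs': array([0.01039896, 0.        , 0.        , 0.        , 0.        ]), 'R': array([[ 0.28023868,  0.95992637, -0.00276401],
       [ 0.91013513, -0.2647852 ,  0.31865787],
       [ 0.30515622, -0.09181588, -0.94786577]]), 't': array([-622.98200506,  -43.40081279,  381.66092088])}
```

View pics/side0.png

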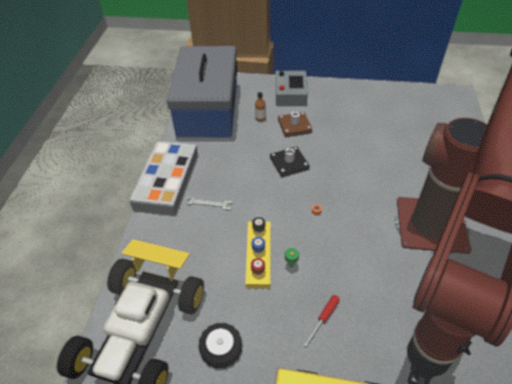

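View pics/top0.png

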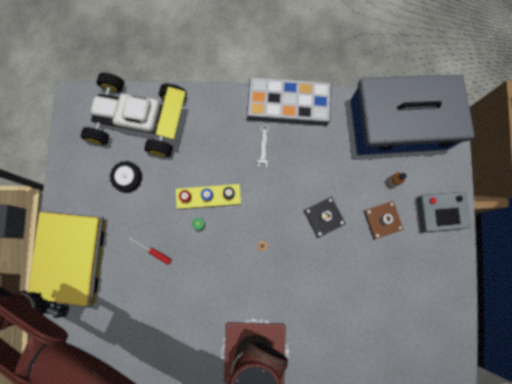

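View pics/wrist0.png

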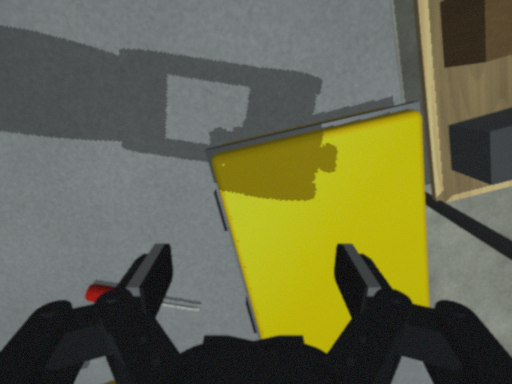

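Blue sits in the rack's middle hole: side (258,244), top (207,194). The black stand is at side (289,158), top (325,216). The brown look-alike is to its right, and the green one is below the rack at (198,224). I'll enlarge these regions.

```bash
python3 - <<'E'
import cv2
def crop(n,x,y,w,h,s,o):
    im=cv2.imread(n)[y:y+h,x:x+w]; cv2.imwrite(o,cv2.resize(im,None,fx=s,fy=s,interpolation=cv2.INTER_CUBIC))
import numpy as np
a=cv2.imread("pics/top0.png");s=cv2.imread("pics/side0.png")
f=lambda im,x,y,w,h:cv2.resize(im[y:y+h,x:x+w],None,fx=8,fy=8,interpolation=cv2.INTER_CUBIC)
t=np.hstack([f(a,185,175,50,36),f(a,300,196,50,36)])
b=np.hstack([f(s,235,225,50,36),f(s,265,140,50,36)])
cv2.imwrite("pics/crops0.png",np.vstack([t,b]))
E
```

```text
(no output)
```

View pics/crops0.png

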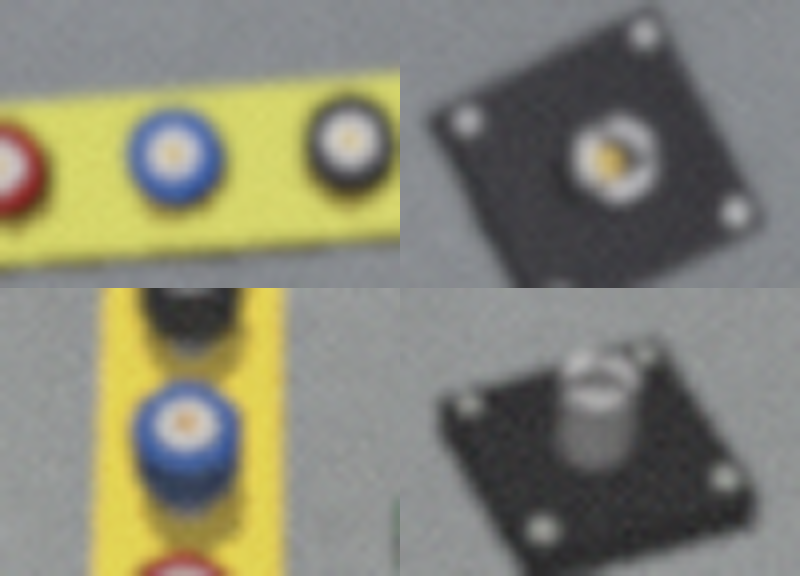

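```bash
cat > h.py <<'E'
from cell import monitor, grab_frame, camera_model, order, r
import cv2,numpy as np
from scipy.spatial.transform import Rotation as Ro
def K(m):
    f=192/np.tan(np.radians(m['fov_y'])/2); return np.array([[f,0,m['cx']],[0,f,m['cy']],[0,0,1.]])
def ray(m,uv):
    p=cv2.undistortPoints(np.array([[uv]],float),K(m),np.array(m['dist_coeffs']))[0,0]
    d=m['R'].T@np.array([p[0],p[1],1]); return -m['R'].T@m['t'], d/np.linalg.norm(d)
def tri(rs):
    A=np.zeros((3,3));b=np.zeros(3)
    for o,d in rs:
        P=np.eye(3)-np.outer(d,d);A+=P;b+=P@o
    x=np.linalg.solve(A,b); return x,[np.linalg.norm((np.eye(3)-np.outer(d,d))@(x-o)) for o,d in rs]
def atz(m,uv,z):
    o,d=ray(m,uv); return o+d*(z-o[2])/d[2]
def proj(m,X):
    rv=cv2.Rodrigues(m['R'])[0]; return cv2.projectPoints(np.array(X,float).reshape(-1,3),rv,m['t'],K(m),np.array(m['dist_coeffs']))[0][:,0]
def Rt(): return Ro.from_euler('xyz',monitor.read_state()['tcp_rot'])
E
python3 - <<'E'
from h import *
T=camera_model("top");S=camera_model("side")
for n,a,b,z in (("blue",(206.3,193.8),(257.8,241.6),72),("boss",(326.4,215.3),(289.5,151),62)):
    print(n,tri([ray(T,a),ray(S,b)]),atz(T,a,z),atz(S,b,z))
print(atz(T,(228.3,192.1),72),atz(T,(185,195.5),72))
print(Rt().as_matrix())
E
```

```text
blue (array([534.39890474, 180.44733225,  71.75249017]), [np.float64(0.7178013894616053), np.float64(0.7178013894615707)]) [533.63589731 180.4398654   72.        ] [535.09254841 180.51467866  72.        ]
boss (array([ 473.26445897, -229.04932187,   62.12768239]), [np.float64(0.4585314187522739), np.float64(0.4585314187524522)]) [ 472.81777812 -229.03535104   62.        ] [ 473.72836452 -229.27483963   62.        ]
[541.5681803  106.06259413  72.        ] [525.75748955 252.66502663  72.        ]
[[-6.28695280e-04 -9.59707927e-01  2.80998754e-01]
 [-1.43414241e-03  2.80999386e-01  9.59706876e-01]
 [-9.99998774e-01  2.00370953e-04 -1.55302083e-03]]
```

Triangulated heights match the text: blue top at z 71.8, boss 62.1. Next I move above the blue cartridge.

>>> jog_arm(
  rows=[85,0,-29,-19,0,85,0,-29,-19,0,85,0,-29,-19,0,85,0,-29,-19,0,85,0,-29,-19,0,85,0,-29,-19,0,85,0,-29,-19,0,85,0,-29,-19,0],
  newtons=40,
)

```text
time: 0.82
ee_pos: [355.8, 383.9, 226.4]
tcp_rot: [2.411, 1.565, -2.574]
ft_force: [0.9, 1.4, -0.3]
gripper_width: 0.994
```

>>> jog_arm(
  rows=[85,0,-29,-19,0,85,0,-29,-19,0,85,0,-29,-19,0,85,0,-29,-19,0,85,0,-29,-19,0,85,0,-29,-19,0,85,0,-29,-19,0,85,0,-29,-19,0],
)

```text
time: 1.48
ee_pos: [544.0, 162.4, 224.6]
tcp_rot: [2.306, 1.563, -2.679]
ft_force: [0.3, 0.2, 0.9]
gripper_width: 0.994
```

>>> jog_arm(
  rows=[85,0,0,0,0.12,85,0,0,0,0.12,85,0,0,0,0.12,85,0,0,0,0.12,85,0,0,0,0.12,85,0,0,0,0.12,85,0,0,0,0.12,85,0,0,0,0.12],
)

```text
time: 2.15
ee_pos: [547.8, 152.4, 220.8]
tcp_rot: [-2.913, 1.558, -2.613]
ft_force: [-0.1, -0.1, -0.5]
gripper_width: 0.997
```

```bash
cat > go.py <<'E'
import sys
from h import *
s=monitor.read_state();R=Rt().as_matrix()
print("t",s['time'],"pos",s['ee_pos'].round(2),"jaw",round(float(np.degrees(np.arctan2(R[1,2],R[0,2]))),2),"x",R[:,0].round(4),"F",s['ft_force'].round(2),"w",round(s['gripper_width']*85.4,2),"q",s['q'].round(3))
if len(sys.argv)>3:
    d=np.array([float(a) for a in sys.argv[1:4]])-s['ee_pos']; print("tool delta",(R.T@d).round(2))
E
python3 go.py 534.4 180.4 150
```

```text
t 2.15 pos [547.83 152.39 220.85] jaw 17.2 x [-0.0113 -0.0066 -0.9999] F [-0.06 -0.14 -0.49] w 85.16 q [ 0.136  0.104  1.677 -0.005  1.372 -0.164]
tool delta [70.81 30.94 -3.64]
```

>>> jog_arm(
  rows=[85,0,10,0,0.1,85,0,10,0,0.1,85,0,9,0,0,85,0,0,0,0],
)

```text
time: 2.48
ee_pos: [541.2, 180.9, 219.2]
tcp_rot: [-2.754, 1.555, -2.668]
ft_force: [0.3, 1.1, -0.4]
gripper_width: 0.997
```

```bash
python3 go.py 534.4 180.4 150; python3 - <<'E'
from h import *
m=camera_model("wrist");im=grab_frame("wrist");cv2.imwrite("pics/w1.png",im)
np.save("w1R.npy",m['R']);np.save("w1t.npy",m['t'])
print(proj(m,[[534.4,180.4,71.8]]), "cam",-m['R'].T@m['t'])
E
```

```text
t 2.4833 pos [541.25 180.92 219.2 ] jaw 4.91 x [-0.014  -0.0072 -0.9999] F [ 0.34  1.11 -0.43] w 85.18 q [ 0.187  0.113  1.671 -0.005  1.373  0.102]
tool delta [69.29  0.48 -5.85]
[[247.95890246 172.30256579]] cam [537.04078961 262.59391571 362.23032063]
```

View pics/w1.png

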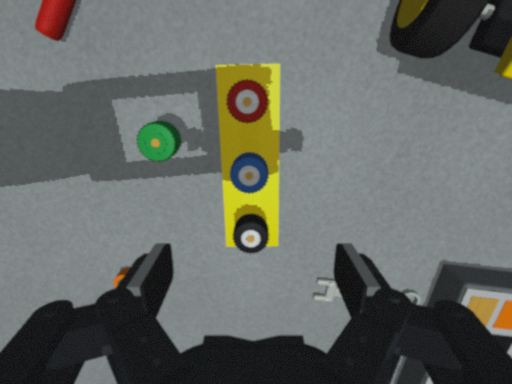

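Wrist view: the blue collar is at about (249,174), against a predicted (248,172), so the position agrees to about 1.5 mm. Descending.

>>> jog_arm(
  rows=[85,20,0,-2,0,85,20,0,-2,0,85,20,0,-1,0,85,20,0,-1,0,85,20,0,0,0,85,0,0,0,0],
)

```text
time: 3.03
ee_pos: [536.1, 177.7, 117.8]
tcp_rot: [-2.436, 1.559, -2.332]
ft_force: [-0.7, 0.1, -1.5]
gripper_width: 0.997
```

```bash
python3 go.py 535 180 38; python3 - <<'E'
from h import *
m=camera_model("wrist");im=grab_frame("wrist");cv2.imwrite("pics/w2.png",im)
print(proj(m,[[535,180,71.8]]))
E
```

```text
t 3.0333 pos [536.13 177.71 117.83] jaw 5.99 x [-0.0082 -0.0086 -0.9999] F [-0.74  0.08 -1.46] w 85.12 q [ 0.185  0.195  1.779 -0.008  1.177  0.083]
tool delta [79.81  3.01 -0.17]
[[251.37738965 207.18085647]]
```

View pics/w2.png

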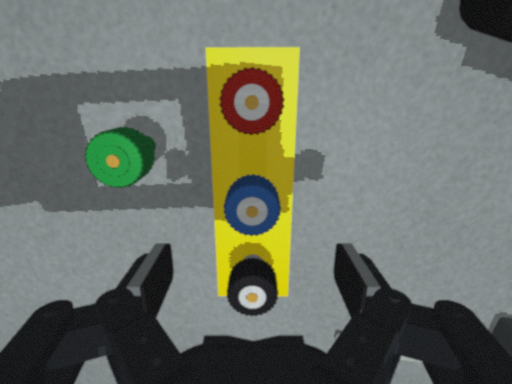

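Blue top at (252,211), predicted (251,207), so y is about 178.5. I'll go down and close.

>>> jog_arm(
  rows=[85,16,0,0,0,85,16,0,0,0,85,16,0,0,0,85,16,1,0,0,85,10,0,0,0,85,6,0,0,0,85,0,0,0,0],
)

```text
time: 3.67
ee_pos: [545.8, 178.4, 48.4]
tcp_rot: [-0.677, 1.559, -0.564]
ft_force: [-0.7, -0.3, 1.5]
gripper_width: 0.998
```

```bash
python3 go.py 535 178.5 38; python3 - <<'E'
from h import *
m=camera_model("wrist");im=grab_frame("wrist");cv2.imwrite("pics/w3.png",im)
E
```

```text
t 3.6667 pos [545.84 178.43  48.39] jaw 6.48 x [ 0.0098 -0.0062 -0.9999] F [-0.66 -0.25  1.48] w 85.19 q [ 0.183  0.297  1.804 -0.009  1.032  0.075]
tool delta [ 10.29   1.37 -10.85]
```

View pics/w3.png

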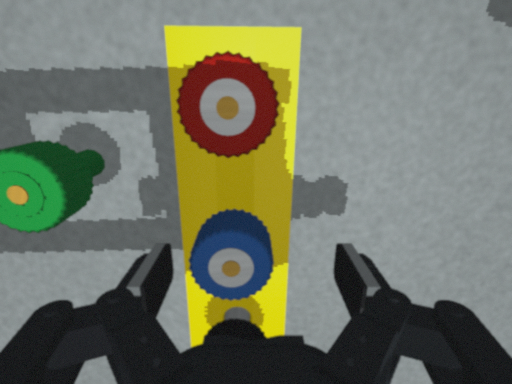

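>>> jog_arm(
  rows=[85,2,0,-5,0,85,3,0,-5,0,85,4,0,-2,0,85,0,0,0,0,85,0,0,0,0],
)

```text
time: 4.13
ee_pos: [536.0, 177.4, 43.4]
tcp_rot: [-0.4, 1.553, -0.286]
ft_force: [0.2, -0.6, -0.5]
gripper_width: 0.997
```

```bash
python3 go.py 535 178.5 38
```

```text
t 4.1333 pos [535.99 177.45  43.37] jaw 6.52 x [ 0.0169 -0.005  -0.9998] F [ 0.17 -0.62 -0.49] w 85.14 q [ 0.185  0.28   1.838 -0.009  1.008  0.076]
tool delta [ 5.34  1.2  -0.95]
```

>>> jog_arm(
  rows=[85,4,1,-1,0,85,2,0,0,0,85,0,0,0,0,30,0,0,0,0,30,0,0,0,0,30,0,0,0,0,30,0,0,0,0,30,0,0,0,0],
  newtons=40,
)

```text
time: 4.8
ee_pos: [535.2, 178.6, 37.3]
tcp_rot: [-0.388, 1.553, -0.274]
ft_force: [1.0, 0.5, -0.8]
gripper_width: 0.485
```

>>> jog_arm(
  rows=[30,0,0,0,0,30,0,0,0,0,30,0,0,0,0],
)

```text
time: 5.05
ee_pos: [535.2, 178.5, 37.3]
tcp_rot: [-0.388, 1.553, -0.274]
ft_force: [-0.7, -0.4, -0.1]
gripper_width: 0.484
```

```bash
python3 go.py 535 178.5 38; python3 - <<'E'
from h import *
m=camera_model("wrist");im=grab_frame("wrist");cv2.imwrite("pics/w4.png",im)
E
```

```text
t 5.05 pos [535.2  178.54  37.33] jaw 6.53 x [ 0.0172 -0.0048 -0.9998] F [-0.67 -0.41 -0.11] w 41.33 q [ 0.187  0.288  1.841 -0.009  0.997  0.078]
tool delta [-0.68 -0.02 -0.19]
```

View pics/w4.png

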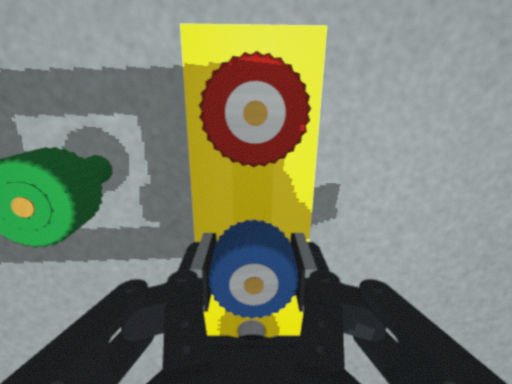

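Gripped: the opening of 41.3 mm fits the 42 mm collar. Lifting gently.

>>> jog_arm(
  rows=[30,-5,0,0,0,30,-5,0,0,0,30,-5,0,0,0,30,-5,0,0,0,30,-5,0,0,0,30,-8,0,0,0,30,-10,0,0,0,30,-10,0,0,0],
)

```text
time: 5.77
ee_pos: [532.5, 178.4, 92.9]
tcp_rot: [-0.515, 1.556, -0.401]
ft_force: [0.3, -0.5, -0.8]
gripper_width: 0.48
```

>>> jog_arm(
  rows=[30,-12,0,0,0,30,-15,0,0,0,30,-15,0,0,0,30,-15,0,0,0,30,-15,0,0,0,30,-10,0,0,0],
)

```text
time: 6.27
ee_pos: [531.4, 179.0, 185.3]
tcp_rot: [-0.413, 1.554, -0.299]
ft_force: [-0.1, -0.9, -0.7]
gripper_width: 0.477
```

```bash
python3 go.py 473.3 -229 150; python3 - <<'E'
from h import *
m=camera_model("wrist");im=grab_frame("wrist");cv2.imwrite("pics/w5.png",im)
E
```

```text
t 6.2667 pos [531.37 179.01 185.33] jaw 6.54 x [ 0.0163 -0.005  -0.9999] F [-0.11 -0.89 -0.7 ] w 40.77 q [ 0.189  0.094  1.757 -0.008  1.276  0.077]
tool delta [  36.43 -398.51 -104.67]
```

View pics/w5.png

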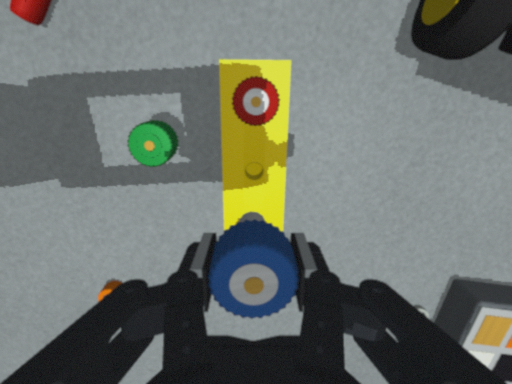

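Cartridge is held and its hole is empty. Moving toward the stand.

>>> jog_arm(
  rows=[30,0,-25,-7,0,30,0,-30,-8,0,30,0,-30,-8,0,30,0,-30,-8,0,30,0,-30,-8,0,30,0,-30,-8,0,30,0,-30,-8,0,30,0,-30,-8,0],
)

```text
time: 6.98
ee_pos: [496.8, -64.0, 190.9]
tcp_rot: [-0.166, 1.544, -0.041]
ft_force: [0.5, 0.2, -1.1]
gripper_width: 0.479
```

>>> jog_arm(
  rows=[30,0,-30,-8,0,30,0,-30,-8,0,30,0,-30,-8,0,30,0,-20,-5,0,30,0,-10,-3,0,30,0,0,0,0],
)

```text
time: 7.48
ee_pos: [476.0, -198.1, 190.7]
tcp_rot: [-0.235, 1.544, -0.116]
ft_force: [-0.6, -0.2, -1.0]
gripper_width: 0.478
```

```bash
python3 go.py 473.3 -229 150
```

```text
t 7.4833 pos [ 476.03 -198.14  190.69] jaw 6.84 x [ 0.0266 -0.0031 -0.9996] F [-0.63 -0.2  -1.03] w 40.78 q [-0.555 -0.03   1.874  0.012  1.274 -0.677]
tool delta [ 40.7  -30.06  -7.44]
```

>>> jog_arm(
  rows=[30,5,-10,-2,0,30,5,-10,-3,0,30,5,-8,-2,0,30,0,0,0,0],
)

```text
time: 7.82
ee_pos: [473.0, -226.2, 173.8]
tcp_rot: [-0.179, 1.544, -0.057]
ft_force: [-1.1, 0.9, -2.1]
gripper_width: 0.476
```

```bash
python3 go.py 473.3 -229 120;python3 - <<'E'
from h import *
a=grab_frame("top");s=grab_frame("side");w=grab_frame("wrist")
cv2.imwrite("pics/top6.png",a);cv2.imwrite("pics/side6.png",s)
f=lambda im,x,y,ww,h:cv2.resize(im[y:y+h,x:x+ww],None,fx=8,fy=8,interpolation=cv2.INTER_CUBIC)
cv2.imwrite("pics/c6.png",np.hstack([f(a,300,180,50,60),f(s,262,110,50,60)]))
cv2.imwrite("pics/w6.png",w)
E
```

```text
t 7.8167 pos [ 473.01 -226.24  173.83] jaw 6.99 x [ 0.0264 -0.0015 -0.9997] F [-1.1   0.95 -2.06] w 40.66 q [-0.605  0.009  1.868  0.015  1.242 -0.732]
tool delta [53.82 -2.53 -1.44]
```

View pics/c6.png

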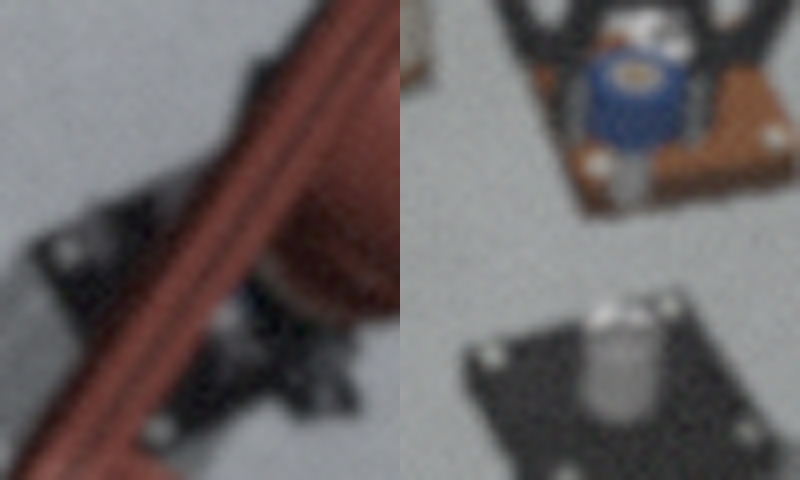

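View pics/w6.png

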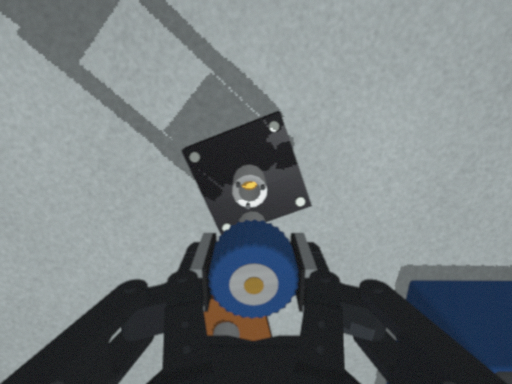

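Wrist view: the boss with its bore and pins is at about (250,186), and the shank's foot at (252,216). Enlarging.

```bash
python3 - <<'E'
from h import *
w=cv2.imread("pics/w6.png")
f=lambda im,x,y,ww,h:cv2.resize(im[y:y+h,x:x+ww],None,fx=10,fy=10,interpolation=cv2.INTER_CUBIC)
cv2.imwrite("pics/c6b.png",f(w,215,160,75,60))
c=cv2.resize(w[210:330,195:315],None,fx=5,fy=5,interpolation=cv2.INTER_CUBIC);cv2.imwrite("pics/c6c.png",c)
m=camera_model("wrist"); np.savez("m6.npz",R=m['R'],t=m['t'])
E
```

```text
(no output)
```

View pics/c6b.png

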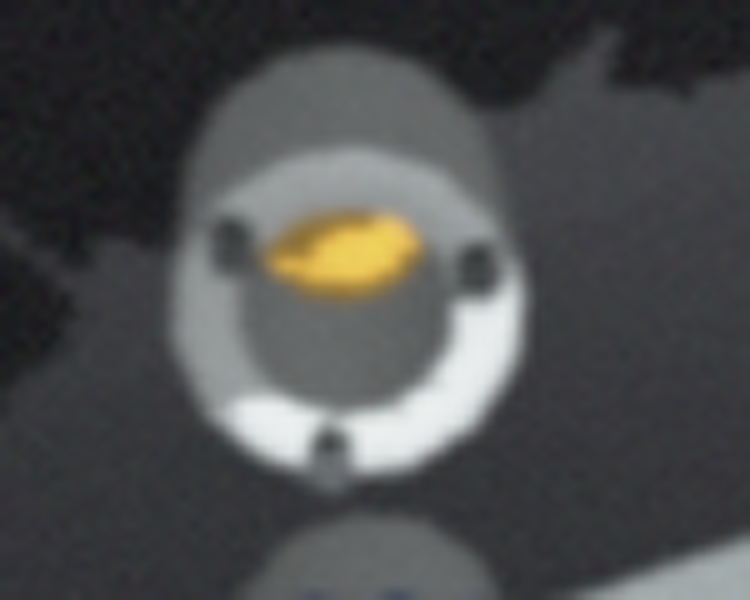

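View pics/c6c.png

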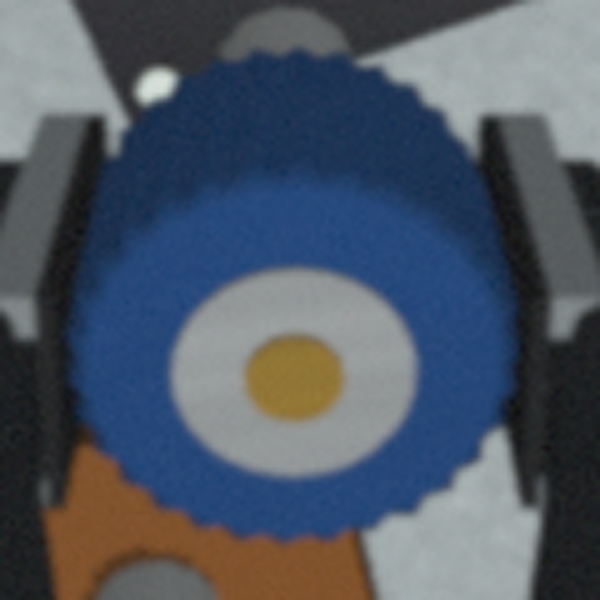

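```bash
cat > rel.py <<'E'
from h import *
E
python3 - <<'E'
from h import *
m=camera_model("wrist"); s=monitor.read_state(); p=s['ee_pos']
print(p)
d=atz(m,(253.4,283.8),p[2]+34.7); b=atz(m,(249.35,190.85),62)
print("damper top",d,"boss",b)
ax=-Rt().as_matrix()[:,0]
print("damper foot est",d-ax*66, "foot px",proj(m,[d-ax*66, p-ax*31.3,d-ax*26]))
pins=np.array([atz(m,u,67.5) for u in ((237.65,183.55),(262.35,186.35),(247.55,203.55))])
c=pins.mean(0);print("pin centre",c,[ (np.hypot(*(q-c)[:2]),np.degrees(np.arctan2(*(q-c)[1::-1]))) for q in pins])
E
```

```text
[ 473.61923772 -225.33018114  175.06123944]
damper top [ 473.75782152 -226.84094518  209.76123944] boss [ 474.89248171 -233.75340975   62.        ]
damper foot est [ 475.58152095 -226.94131217  143.78651665] foot px [[253.31405293 221.58355719]
 [251.98634944 219.32248569]
 [253.35776007 253.23960582]]
pin centre [ 474.4858741  -232.24891317   67.5       ] [(np.float64(13.151405359754586), np.float64(151.34356563782768)), (np.float64(13.177707946309424), np.float64(28.077644234468462)), (np.float64(12.50945950194085), np.float64(-90.39540021985393))]
```

The three pins show clearly at about 30°, 150° and −90°, radius about 13 mm, which fits the 27 mm circle. I'll shift about −5 in y and go down until the foot is just above the boss.

>>> jog_arm(
  rows=[30,6,-2,0,0,30,8,-2,0,0,30,8,-1,0,0,30,8,0,0,0,30,8,0,0,0,30,6,0,0,0,30,0,0,0,0],
)

```text
time: 8.55
ee_pos: [476.2, -228.7, 126.4]
tcp_rot: [-0.158, 1.543, -0.032]
ft_force: [-0.2, -0.5, -1.5]
gripper_width: 0.475
```

```bash
python3 go.py 473.6 -230.3 106;python3 - <<'E'
from h import *
s=grab_frame("side");w=grab_frame("wrist")
cv2.imwrite("pics/side7.png",s);cv2.imwrite("pics/w7.png",w)
f=lambda im,x,y,ww,h,k:cv2.resize(im[y:y+h,x:x+ww],None,fx=k,fy=k,interpolation=cv2.INTER_CUBIC)
cv2.imwrite("pics/c7.png",np.hstack([f(s,264,120,50,60,8),f(w,205,180,100,120,4)]))
E
```

```text
t 8.55 pos [ 476.21 -228.66  126.36] jaw 7.17 x [ 2.790e-02 -9.000e-04 -9.996e-01] F [-0.22 -0.51 -1.52] w 40.58 q [-0.607  0.072  1.898  0.017  1.148 -0.738]
tool delta [20.28 -1.22 -3.36]
```

View pics/c7.png

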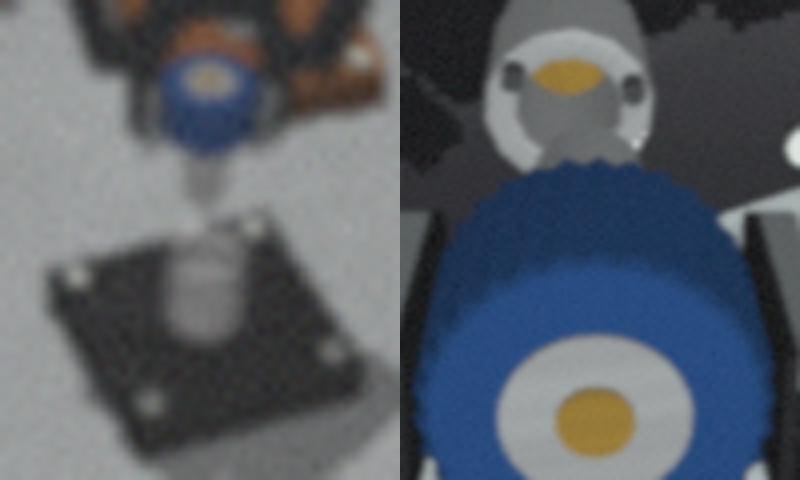

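```bash
python3 - <<'E'
from h import *
m=camera_model("wrist"); s=monitor.read_state(); p=s['ee_pos'];R=Rt().as_matrix();ax=-R[:,0]
print(p); b=atz(m,(247.4,204.9),62);print("boss wrist",b)
d=atz(m,(205+196/4-.4,180+422/4-.4),p[2]+34.7);print("damper top wrist",d)
th=np.linspace(0,2*np.pi,73)
def circ(c,r):
    e1=R[:,1];e2=R[:,2];return np.array([c+r*(np.cos(t)*e1+np.sin(t)*e2) for t in th])
for dy in (-1,0,1,2,3):
    c=p+R[:,1]*dy
    q1=proj(m,circ(c-ax*31.3,6.5));q2=proj(m,circ(c-ax*27.3,9)); t=proj(m,[c+ax*34.7])
    print(dy,"foot arc v",q1[:,1].min(),"shank arc v",q2[:,1].min(),"u range",q2[:,0].min(),q2[:,0].max(),"top",t)
S=camera_model("side"); 
for dy in (-1,1,3):print(proj(S,[p+R[:,1]*dy+ax*34.7]))
print(proj(S,[[473.3,-229,62]]))
E
```

```text
[ 476.731407   -229.04533315  127.66930005]
boss wrist [ 475.32689733 -232.96321895   62.        ]
damper top wrist [ 477.01701613 -231.26436866  162.36930005]
-1 foot arc v 211.78641258118645 shank arc v 210.69237968017273 u range 238.37503548854673 265.5158409077715 top [[251.41130553 282.50980064]]
0 foot arc v 210.40735036186456 shank arc v 209.27721128484737 u range 238.35133877900034 265.53802801112147 top [[251.40893981 280.6533637 ]]
1 foot arc v 209.02365922918978 shank arc v 207.85717291977952 u range 238.32755458782304 265.5602963660593 top [[251.40656106 278.78794893]]
2 foot arc v 207.6353137726123 shank arc v 206.4322371702502 u range 238.30368239706098 265.58264645077463 top [[251.40416916 276.91348607]]
3 foot arc v 206.24228838223345 shank arc v 205.00237640097095 u range 238.2797216844937 265.60507874738215 top [[251.40176401 275.02990407]]
[[289.8784237  128.64838156]]
[[289.90717825 129.03525529]]
[[289.93598307 129.42280334]]
[[289.61541242 151.06119664]]
```

>>> jog_arm(
  rows=[30,0,-1,-2,0,30,4,-1,-2,0,30,5,0,0,0,30,5,0,0,0,30,4,0,0,0,30,0,0,0,0],
)

```text
time: 9.15
ee_pos: [474.4, -232.9, 109.9]
tcp_rot: [-0.255, 1.538, -0.13]
ft_force: [-0.4, 0.6, -1.9]
gripper_width: 0.481
```

```bash
python3 go.py 473.6 -231.5 100;python3 - <<'E'
from h import *
s=grab_frame("side");w=grab_frame("wrist")
cv2.imwrite("pics/side8.png",s);cv2.imwrite("pics/w8.png",w)
f=lambda im,x,y,ww,h,k:cv2.resize(im[y:y+h,x:x+ww],None,fx=k,fy=k,interpolation=cv2.INTER_CUBIC)
cv2.imwrite("pics/c8.png",np.hstack([f(s,264,125,50,60,8),f(w,225,180,50,60,8)]))
E
```

```text
t 9.15 pos [ 474.44 -232.93  109.93] jaw 7.16 x [ 0.0325 -0.0042 -0.9995] F [-0.37  0.62 -1.85] w 41.07 q [-0.615  0.09   1.914  0.017  1.109 -0.748]
tool delta [ 9.89  1.61 -0.97]
```

View pics/c8.png

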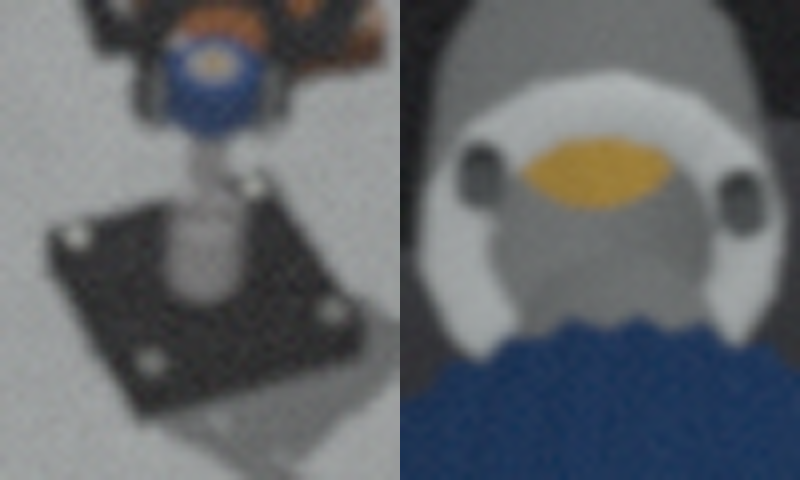

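```bash
python3 - <<'E'
from h import *
m=camera_model("wrist"); s=monitor.read_state(); p=s['ee_pos'];R=Rt().as_matrix();ax=-R[:,0]
print(p)
for uv in ((249.8,209.5),(249.8,210.5)): print("boss",atz(m,uv,62))
pl,pr=atz(m,(225+482/8-50-.4,180+175/8-.4),67.5),atz(m,(225+742/8-50-.4,180+205/8-.4),67.5)
print("pins",pl,pr)
mid=(pl+pr)/2; n=(pr-pl)/np.linalg.norm(pr-pl); print("centre from pins",mid+ 6.75*np.array([n[1],-n[0],0]), np.linalg.norm(pr-pl), np.degrees(np.arctan2(n[1],n[0])))
th=np.linspace(0,2*np.pi,181)
for dy in (-2,-1,0,1,2):
    c=p+R[:,1]*dy
    for o,rr in ((31.3,6.5),(27.3,9)):
        q=proj(m,[c-ax*o+rr*(np.cos(t)*R[:,1]+np.sin(t)*R[:,2]) for t in th]);i=q[:,1].argmin();print(dy,rr,q[i])
E
```

```text
[ 474.74641469 -233.11723285  110.57654825]
boss [ 474.71580811 -233.65908059   62.        ]
boss [ 474.81295561 -234.45073639   62.        ]
pins [ 463.1039339  -226.40124127   67.5       ] [ 486.29523482 -226.64893621   67.5       ]
centre from pins [ 474.62749502 -233.27470378   67.5       ] 23.192623637409103 -0.6119249420244597
-2 6.5 [251.97417294 213.17148478]
-2 9 [251.94878789 212.11342385]
-1 6.5 [251.97351713 211.79718619]
-1 9 [251.9480718  210.70326731]
0 6.5 [251.97285858 210.41828556]
0 9 [251.94735267 209.28826978]
1 6.5 [251.97219727 209.03475769]
1 9 [251.94663046 207.86840409]
2 6.5 [251.97153317 207.6465772 ]
2 9 [251.94590517 206.44364282]
```

Foot and bore agree to within about 1 mm. I'll make a small correction and descend while watching force.

>>> jog_arm(
  rows=[30,0,0.7,-1,0,30,4,0,-0.2,0,30,4,0,-0.2,0,30,4,0,-0.2,0,30,4,0,-0.2,0,30,0,0,0,0],
)

```text
time: 9.75
ee_pos: [473.9, -232.9, 93.7]
tcp_rot: [-0.285, 1.536, -0.16]
ft_force: [-0.3, 0.3, -1.0]
gripper_width: 0.477
```

```bash
python3 go.py 473.9 -232.5 80;python3 - <<'E'
from h import *
s=grab_frame("side");w=grab_frame("wrist")
f=lambda im,x,y,ww,h,k:cv2.resize(im[y:y+h,x:x+ww],None,fx=k,fy=k,interpolation=cv2.INTER_CUBIC)
cv2.imwrite("pics/c9.png",np.hstack([f(s,264,125,50,60,8),f(w,225,180,50,60,8)]))
E
```

```text
t 9.75 pos [ 473.91 -232.9    93.74] jaw 7.19 x [ 0.0344 -0.0055 -0.9994] F [-0.27  0.3  -1.  ] w 40.71 q [-0.616  0.11   1.927  0.017  1.074 -0.749]
tool delta [13.73  0.54 -0.42]
```

View pics/c9.png

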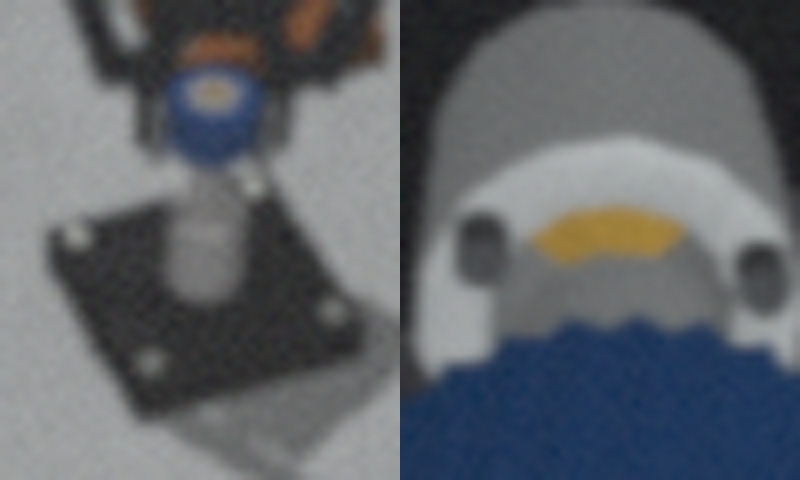

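>>> jog_arm(
  rows=[30,0,0.8,-0.3,0,30,3,0,-0.1,0,30,3,0,-0.1,0,30,0,0,0,0],
)

```text
time: 10.18
ee_pos: [474.3, -232.7, 88.5]
tcp_rot: [-0.309, 1.534, -0.184]
ft_force: [0.5, -0.1, -2.0]
gripper_width: 0.484
```

```bash
python3 go.py 473.9 -232.2 80;python3 - <<'E'
from h import *
s=grab_frame("side");w=grab_frame("wrist")
f=lambda im,x,y,ww,h,k:cv2.resize(im[y:y+h,x:x+ww],None,fx=k,fy=k,interpolation=cv2.INTER_CUBIC)
cv2.imwrite("pics/c10.png",np.hstack([f(s,264,125,50,60,8),f(w,225,180,50,60,8)]))
E
```

```text
t 10.1833 pos [ 474.32 -232.7    88.53] jaw 7.19 x [ 0.0362 -0.0067 -0.9993] F [ 0.46 -0.07 -2.03] w 41.34 q [-0.615  0.116  1.931  0.018  1.061 -0.749]
tool delta [ 8.5   0.64 -0.65]
```

View pics/c10.png

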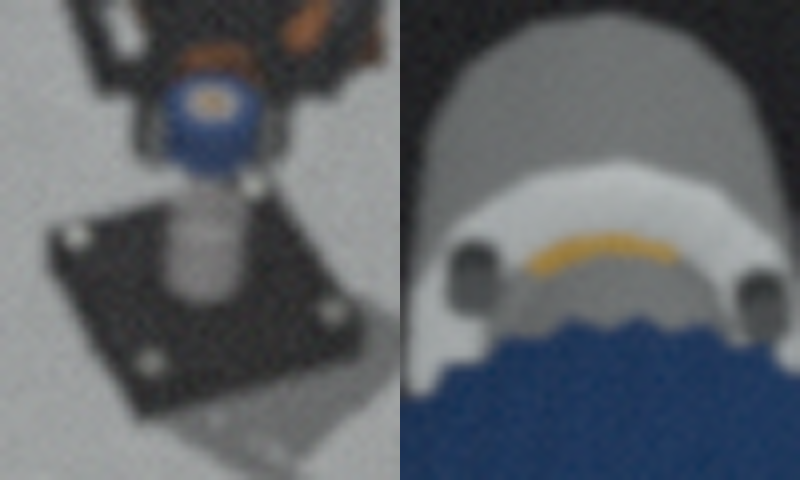

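Foot is inside the bore with no contact force. Continuing down.

>>> jog_arm(
  rows=[30,5,0.4,-0.5,0,30,6,0,-0.2,0,30,6,0,-0.2,0,30,4,0,-0.1,0,30,0,0,0,0],
)

```text
time: 10.7
ee_pos: [473.9, -232.6, 65.8]
tcp_rot: [-0.313, 1.534, -0.188]
ft_force: [-0.2, -0.2, -1.0]
gripper_width: 0.481
```

```bash
python3 go.py 473.9 -232.2 60;python3 - <<'E'
from h import *
s=grab_frame("side");w=grab_frame("wrist")
f=lambda im,x,y,ww,h,k:cv2.resize(im[y:y+h,x:x+ww],None,fx=k,fy=k,interpolation=cv2.INTER_CUBIC)
cv2.imwrite("pics/c11.png",np.hstack([f(s,264,125,50,60,8),f(w,225,180,50,60,8)]))
E
```

```text
t 10.7 pos [ 473.86 -232.57   65.76] jaw 7.19 x [ 0.036  -0.0068 -0.9993] F [-0.22 -0.16 -1.  ] w 41.08 q [-0.615  0.15   1.943  0.018  1.015 -0.75 ]
tool delta [ 5.76  0.42 -0.12]
```

View pics/c11.png

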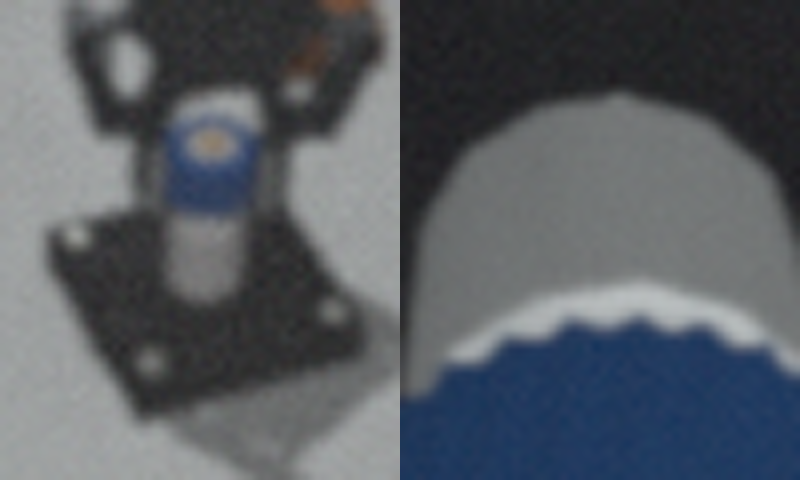

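>>> jog_arm(
  rows=[30,3,0,-0.1,0,30,2,0,0,0,30,1,0,0,0,30,0,0,0,0],
)

```text
time: 11.13
ee_pos: [474.9, -233.3, 60.9]
tcp_rot: [-0.338, 1.532, -0.213]
ft_force: [-1.0, 0.2, 1.0]
gripper_width: 0.48
```

>>> jog_arm(
  rows=[30,1,0,0,0,30,1,0,0,0,30,0,0,0,0],
)

```text
time: 11.38
ee_pos: [474.9, -233.5, 59.6]
tcp_rot: [-0.346, 1.533, -0.22]
ft_force: [-1.3, 1.1, -0.0]
gripper_width: 0.481
```

>>> jog_arm(
  rows=[30,1,0,0,0,30,1,0,0,0,30,0,0,0,0],
)

```text
time: 11.63
ee_pos: [475.0, -233.8, 58.6]
tcp_rot: [-0.357, 1.533, -0.231]
ft_force: [-1.9, 1.8, 2.9]
gripper_width: 0.477
```

>>> jog_arm(
  rows=[30,1,0.8,-1,0,30,1,0,0,0,30,0,0,0,0],
)

```text
time: 11.88
ee_pos: [475.0, -233.9, 58.6]
tcp_rot: [-0.386, 1.53, -0.259]
ft_force: [-3.0, 1.9, 2.8]
gripper_width: 0.479
```

>>> jog_arm(
  rows=[30,1,0.3,-0.3,0,30,0,0,0,0],
)

```text
time: 12.05
ee_pos: [475.0, -233.9, 58.5]
tcp_rot: [-0.397, 1.53, -0.271]
ft_force: [-2.4, 1.9, 3.9]
gripper_width: 0.476
```

```bash
python3 go.py 473.9 -232.5 56
```

```text
t 12.05 pos [ 475.03 -233.94   58.54] jaw 7.25 x [ 0.0397 -0.011  -0.9992] F [-2.39  1.87  3.94] w 40.67 q [-0.615  0.161  1.946  0.017  0.995 -0.75 ]
tool delta [ 2.47  1.61 -1.03]
```

The collar rests on the pins at z ≈ 58.5 (58.8 predicted). Now I turn under a light push.

>>> jog_arm(
  rows=[30,1.5,0.3,-0.3,0.1,30,1.5,0,0,0.1,30,1.5,0,0,0.1,30,1.5,0,0,0.1],
  newtons=60,
)

```text
time: 12.38
ee_pos: [474.9, -233.8, 58.6]
tcp_rot: [0.002, 1.532, -0.283]
ft_force: [-8.6, 5.0, 17.6]
gripper_width: 0.479
```

```bash
python3 go.py 474.2 -233 53.5
```

```text
t 12.3833 pos [ 474.86 -233.82   58.64] jaw -16.33 x [ 0.0371 -0.0108 -0.9993] F [-8.6   5.03 17.59] w 40.89 q [-0.615  0.163  1.945  0.015  0.998 -0.337]
tool delta [ 5.1   0.6  -1.07]
```

>>> jog_arm(
  rows=[30,0.8,0.3,-0.4,0.1,30,0.8,0,-0.2,0.1,30,0.8,0,-0.2,0.1],
)

```text
time: 12.63
ee_pos: [474.7, -233.2, 58.9]
tcp_rot: [0.311, 1.532, -0.289]
ft_force: [-3.9, 2.4, 9.9]
gripper_width: 0.471
```

>>> jog_arm(
  rows=[30,0.8,0,-0.2,0.1,30,0.8,0,-0.2,0.1,30,0.8,0,-0.2,0.1],
)

```text
time: 12.88
ee_pos: [474.7, -232.9, 58.8]
tcp_rot: [0.62, 1.531, -0.295]
ft_force: [-4.2, 3.1, 9.0]
gripper_width: 0.471
```

```bash
python3 go.py 474.2 -233 53.5
```

```text
t 12.8833 pos [ 474.74 -232.94   58.84] jaw -52.4 x [ 0.038  -0.0115 -0.9992] F [-4.24  3.11  9.04] w 40.24 q [-0.613  0.16   1.947  0.015  0.997  0.293]
tool delta [ 5.31 -0.59 -0.45]
```

>>> jog_arm(
  rows=[30,0.8,0,-0.2,0.1,30,0.8,0,-0.2,0.1,30,0.8,0,-0.2,0.1],
)

```text
time: 13.13
ee_pos: [475.1, -232.8, 58.8]
tcp_rot: [0.921, 1.53, -0.308]
ft_force: [-5.5, 2.4, 9.8]
gripper_width: 0.473
```

>>> jog_arm(
  rows=[30,0.8,0,-0.2,0.1,30,0.8,0,-0.2,0.1,30,0.8,0,-0.2,0.1],
)

```text
time: 13.38
ee_pos: [475.3, -232.8, 58.6]
tcp_rot: [1.205, 1.529, -0.339]
ft_force: [-4.8, 1.4, 7.6]
gripper_width: 0.47
```

```bash
python3 go.py 474.2 -233 53.5
```

```text
t 13.3833 pos [ 475.32 -232.81   58.6 ] jaw -88.46 x [ 0.0389 -0.0137 -0.9991] F [-4.82  1.4   7.6 ] w 40.15 q [-0.612  0.16   1.947  0.013  0.994  0.925]
tool delta [ 5.06 -1.32  0.08]
```

>>> jog_arm(
  rows=[30,0.8,-0.3,0,0.1,30,0.8,-0.3,0,0.1,30,0.8,-0.3,0,0.1],
)

```text
time: 13.63
ee_pos: [474.2, -233.0, 57.0]
tcp_rot: [1.498, 1.53, -0.36]
ft_force: [-3.1, 0.6, 6.4]
gripper_width: 0.475
```

>>> jog_arm(
  rows=[30,0.8,-0.2,0,0.1,30,0.8,-0.2,0,0.1,30,0.8,-0.2,0,0.1],
)

```text
time: 13.88
ee_pos: [474.9, -234.2, 56.7]
tcp_rot: [1.734, 1.526, -0.433]
ft_force: [1.3, -5.0, -1.5]
gripper_width: 0.474
```

```bash
python3 go.py 474.2 -233 53.5
```

```text
t 13.8833 pos [ 474.88 -234.21   56.67] jaw -124.16 x [ 0.0403 -0.0186 -0.999 ] F [ 1.31 -5.03 -1.51] w 40.45 q [-0.612  0.162  1.95   0.009  0.986  1.55 ]
tool delta [ 3.12 -1.38 -0.59]
```

z dropped below the pin-rest height, so it is probably keyed. I'll back the turn off a little and push.

>>> jog_arm(
  rows=[30,1,0,0,-0.06,30,1.2,0,0,-0.06,30,1.2,0,0,0],
)

```text
time: 14.13
ee_pos: [475.4, -235.4, 57.4]
tcp_rot: [1.587, 1.526, -0.462]
ft_force: [-7.8, 5.1, 13.9]
gripper_width: 0.475
```

```bash
python3 go.py 474.2 -233 53.5; python3 -c "
from h import *
print(monitor.read_state()['wrist_torque'])"
```

```text
t 14.1333 pos [ 475.4  -235.37   57.38] jaw -117.41 x [ 0.0401 -0.02   -0.999 ] F [-7.77  5.08 13.94] w 40.6 q [-0.613  0.162  1.948  0.008  0.987  1.432]
tool delta [ 3.78 -2.33 -1.55]
[0.9603648  1.32661565 0.07412316]
```

>>> jog_arm(
  rows=[30,0.6,-1.2,-0.8,-0.05,30,0.8,-0.8,-0.5,-0.05,30,0.8,0,0,-0.05],
)

```text
time: 14.38
ee_pos: [475.4, -234.6, 57.5]
tcp_rot: [1.409, 1.522, -0.486]
ft_force: [-4.1, 2.3, 6.0]
gripper_width: 0.475
```

```bash
python3 go.py 474.2 -233 53.5; python3 - <<'E'
from h import *
w=grab_frame("wrist");cv2.imwrite("pics/w12.png",w)
E
```

```text
t 14.3833 pos [ 475.42 -234.6    57.51] jaw -108.55 x [ 0.0429 -0.0226 -0.9988] F [-4.1   2.34  6.  ] w 40.53 q [-0.611  0.159  1.952  0.007  0.983  1.279]
tool delta [ 3.92 -1.85 -1.16]
```

View pics/w12.png

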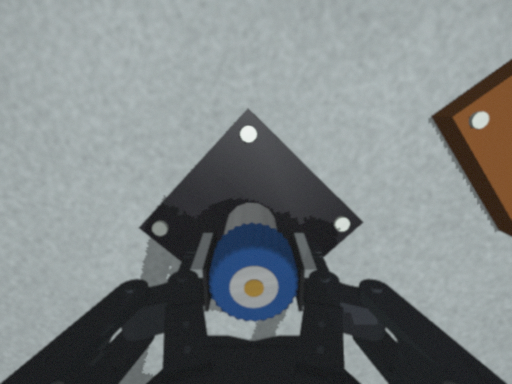

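>>> jog_arm(
  rows=[30,-2,-1.2,-0.8,0,30,-0.5,-0.8,-0.5,0,30,0,0,0,0],
)

```text
time: 14.68
ee_pos: [474.7, -233.8, 60.6]
tcp_rot: [1.383, 1.519, -0.508]
ft_force: [-1.2, -0.3, 1.9]
gripper_width: 0.471
```

```bash
python3 go.py 474.2 -233 53.5; python3 -c "
from h import *
print(monitor.read_state()['wrist_torque'])"
```

```text
t 14.6833 pos [ 474.74 -233.8    60.59] jaw -108.35 x [ 0.0457 -0.0254 -0.9986] F [-1.17 -0.29  1.85] w 40.26 q [-0.61   0.149  1.956  0.006  0.984  1.277]
tool delta [ 7.04 -1.13 -0.66]
[ 0.03455016  0.22644086 -0.03819329]
```

>>> jog_arm(
  rows=[30,1.2,-0.6,-0.4,0,30,1.2,-0.3,-0.2,0,30,0.8,0,0,0],
)

```text
time: 14.93
ee_pos: [474.8, -233.6, 57.7]
tcp_rot: [1.373, 1.516, -0.519]
ft_force: [-1.9, 0.2, 4.1]
gripper_width: 0.476
```

```bash
python3 go.py 474.2 -233 53.5
```

```text
t 14.9333 pos [ 474.78 -233.64   57.73] jaw -108.39 x [ 0.0472 -0.0269 -0.9985] F [-1.89  0.2   4.09] w 40.64 q [-0.61   0.152  1.959  0.006  0.976  1.279]
tool delta [ 4.18 -0.97 -0.47]
```

>>> jog_arm(
  rows=[30,1,-0.3,-0.2,0,30,1,-0.2,-0.1,0],
)

```text
time: 15.1
ee_pos: [474.8, -233.6, 56.0]
tcp_rot: [1.368, 1.516, -0.524]
ft_force: [-2.7, -1.1, 6.0]
gripper_width: 0.474
```

>>> jog_arm(
  rows=[30,1,-0.3,-0.2,-0.05,30,1,-0.2,-0.1,-0.05],
)

```text
time: 15.27
ee_pos: [475.2, -233.4, 54.7]
tcp_rot: [1.272, 1.514, -0.518]
ft_force: [-2.2, 0.9, 8.6]
gripper_width: 0.473
```

```bash
python3 go.py 474.2 -233 53.5
```

```text
t 15.2667 pos [ 475.16 -233.43   54.68] jaw -102.59 x [ 0.049  -0.0279 -0.9984] F [-2.19  0.87  8.56] w 40.42 q [-0.609  0.156  1.962  0.006  0.968  1.178]
tool delta [ 1.12 -1.09 -0.23]
```

It is dropping in: 54.7 and still sinking. Pushing straight down.

>>> jog_arm(
  rows=[30,1,-0.3,0,0,30,1,-0.3,0,0],
  newtons=80,
)

```text
time: 15.43
ee_pos: [475.4, -233.5, 53.9]
tcp_rot: [1.276, 1.514, -0.512]
ft_force: [-3.9, 2.2, 14.4]
gripper_width: 0.468
```

>>> jog_arm(
  rows=[30,1.2,-0.2,0,0,30,1.2,0,0,0],
)

```text
time: 15.6
ee_pos: [475.9, -233.6, 53.8]
tcp_rot: [1.279, 1.513, -0.508]
ft_force: [-6.6, 2.5, 16.0]
gripper_width: 0.473
```

>>> jog_arm(
  rows=[30,1.2,-0.2,0,0,30,1.5,0,0,0],
)

```text
time: 15.77
ee_pos: [476.1, -233.7, 53.7]
tcp_rot: [1.278, 1.514, -0.509]
ft_force: [-8.1, 3.6, 19.1]
gripper_width: 0.471
```

```bash
python3 go.py 474.2 -233 53.5
```

```text
t 15.7667 pos [ 476.12 -233.72   53.67] jaw -102.41 x [ 0.0498 -0.0278 -0.9984] F [-8.07  3.61 19.07] w 40.18 q [-0.609  0.16   1.96   0.007  0.965  1.175]
tool delta [ 0.05 -2.04 -0.29]
```

Stalled at z 53.7 under about 20 N, against 53.3 predicted for home. Checking by picture.

```bash
python3 - <<'E'
from h import *
s=grab_frame("side");w=grab_frame("wrist");m=camera_model("wrist");p=monitor.read_state()['ee_pos']
f=lambda im,x,y,ww,h,k:cv2.resize(im[y:y+h,x:x+ww],None,fx=k,fy=k,interpolation=cv2.INTER_CUBIC)
cv2.imwrite("pics/c13.png",np.hstack([f(s,264,125,50,60,8),f(w,215,190,80,120,4)[:480]]))
S=camera_model("side");print(proj(S,[[473.5,-229.3,88],[473.5,-229.3,93.5],[473.5,-229.3,62]]))
E
```

```text
[[289.81420484 145.45651033]
 [289.86764996 144.26641199]
 [289.56528309 150.99975266]]
```

View pics/c13.png

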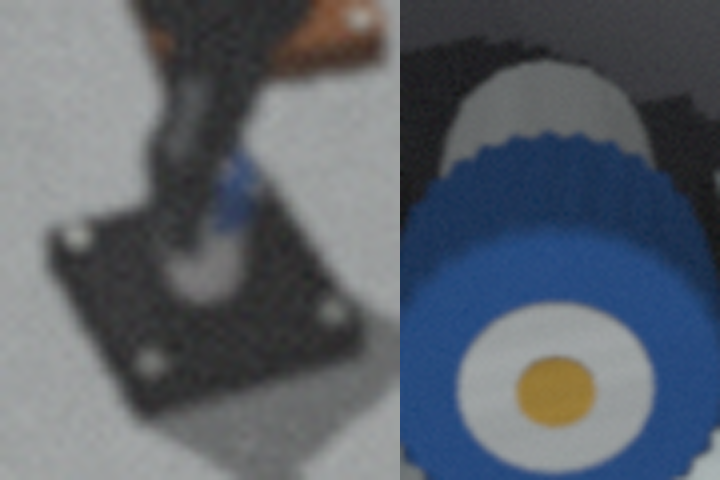

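>>> jog_arm(
  rows=[30,1.2,-0.8,0,-0.03,30,1.2,-0.8,0,-0.03,30,1.2,-0.8,0,0.03],
)

```text
time: 16.12
ee_pos: [475.9, -233.7, 53.8]
tcp_rot: [1.262, 1.511, -0.493]
ft_force: [-3.5, 1.2, 11.8]
gripper_width: 0.473
```

>>> jog_arm(
  rows=[30,2,-0.8,0,0.03,30,2,-0.5,0,0.03,30,2,-0.5,0,-0.03],
)

```text
time: 16.37
ee_pos: [476.6, -234.2, 53.5]
tcp_rot: [1.298, 1.508, -0.49]
ft_force: [-8.2, 5.2, 22.4]
gripper_width: 0.472
```

```bash
python3 go.py 474.2 -233 53.5; python3 -c "
from h import *
print(monitor.read_state()['wrist_torque'])"
```

```text
t 16.3667 pos [ 476.6  -234.23   53.49] jaw -102.47 x [ 0.0556 -0.0297 -0.998 ] F [-8.18  5.18 22.41] w 40.34 q [-0.61   0.157  1.964  0.009  0.958  1.173]
tool delta [-0.18 -2.6  -0.68]
[ 0.83332089  1.62002621 -0.09927918]
```

```bash
python3 - <<'E'
from h import *
w=grab_frame("wrist");m=camera_model("wrist");cv2.imwrite("pics/w14.png",w)
np.savez("m14.npz",**{k:np.array(v) for k,v in m.items()})
c=cv2.resize(w[190:290,200:310],None,fx=7,fy=6,interpolation=cv2.INTER_CUBIC);cv2.imwrite("pics/c14.png",c)
E
```

```text
(no output)
```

View pics/c14.png

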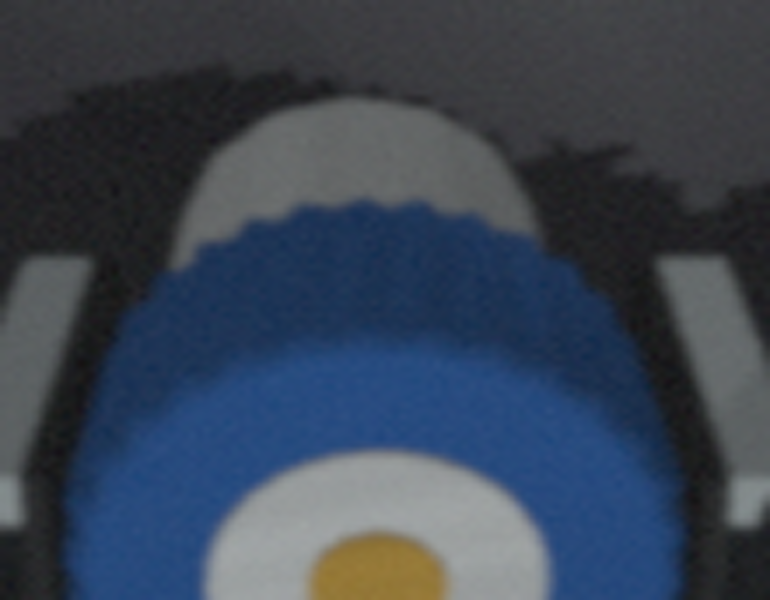

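```bash
python3 - <<'E'
from h import *
from scipy.optimize import brentq
z=np.load("m14.npz");m={k:z[k] for k in z}; m['cx']=float(m['cx']);m['cy']=float(m['cy']);m['fov_y']=float(m['fov_y'])
th=np.linspace(0,2*np.pi,361);ci=np.c_[np.cos(th),np.sin(th),0*th]
cam=-m['R'].T@m['t'];d=cam[:2]-np.array([474.7,-233]);d/=np.linalg.norm(d);print(cam,d)
def vmin(off,r,zz): return proj(m,np.array([474.7+off*d[0],-233+off*d[1],zz])+r*ci)[:,1].min()
off=brentq(lambda o:vmin(o,17,22)-205.8,-15,15);print("off",off)
for h in (0,1,2,3,5.5):print(h,vmin(off,21,62+h),vmin(off,20.4,62+h),vmin(off,21,88+h))
print([brentq(lambda o:vmin(o,17,22)-v,-15,15) for v in (205.3,206.3)], vmin(off+.5,21,62))
E
```

```text
[ 549.48873478 -248.25412031  201.76394062] [ 0.97982686 -0.19984824]
off -1.0501712578500837
0 222.77666007884034 223.83790013018546 245.09267258786156
1 223.49536530018852 224.56275768206626 246.13251888187318
2 224.22348065960801 225.29709649334012 247.1887922185795
3 224.9611924929805 226.04110412621193 248.26188588864537
5.5 226.8487246920949 227.94470064689062 251.0209058658225
[-0.6987873111080325, -1.4018929590461722] 221.89076176113085
```

The wrist geometry puts the collar's edge 0–1 mm above the boss (measured v 223.4, home gives 222.8–223.8, on-pins would be about 227). A last settled push, then I hand in.

>>> jog_arm(
  rows=[30,1.5,-0.5,0,0,30,1.8,-0.5,0,0],
)

```text
time: 16.58
ee_pos: [476.7, -234.2, 53.5]
tcp_rot: [1.297, 1.507, -0.486]
ft_force: [-7.6, 2.9, 20.3]
gripper_width: 0.473
```

```bash
python3 - <<'E'
from h import *
for i in range(4):
    w=grab_frame("wrist");s=monitor.read_state();print(s['time'],s['ee_pos'].round(2),s['ft_force'].round(1),s['gripper_width'],abs(s['joint_velocities']).max())
print(Rt().as_matrix()[:,0])
E
```

```text
16.6333 [ 476.64 -234.21   53.54] [-6.5  4.5 19.1] 0.47098019549616044 0.0011974723766610504
16.6833 [ 476.62 -234.21   53.53] [-6.1  3.8 19.2] 0.47049109111892673 0.0016325655409417808
16.7333 [ 476.61 -234.19   53.5 ] [-6.8  4.  19.1] 0.4707303702075289 0.0017780762914328444
16.7833 [ 476.63 -234.21   53.54] [-5.8  3.4 18.5] 0.46805199644133955 0.001283140833825714
[ 0.05624541 -0.0297689  -0.99797308]
```

Steady, with about 19 N down and everything at rest. Handing in.

```bash
python3 -c "
from h import *
print(order.sign_off()); s=monitor.read_state(); print(s['time'],s['ee_pos'],s['ft_force'])"
```

```text
the job is handed in; nothing more can be done
None
the job is handed in; nothing more can be done
```

I took the blue cartridge from the rack's middle hole and stood it in the bleed-stand bore. I then turned it about 110° under a light push until it dropped over the pins, pushed it home, and handed in at about 16.8 s while still holding it. The hand-in gave no verdict.

**Last checks that agreed**
- **Height:** the TCP stalled at z 53.5 mm, against 53.3 mm predicted for home. That is about 5.1 mm below where the collar had rested on the pins.
- **Seating:** the last wrist picture puts the collar's underside 0–1 mm above the boss face.
- **Hold:** the force was a steady 19 N with the arm at rest, and the grip was set to 80 N.

**Less clean**
- **First keying missed:** the turn ran past the first keying and half jammed. I lifted slightly, recentred and turned back to get it in.
- **Tool tilt:** the tool drifted to about 0.064 rad from vertical, leaving about 6 N sideways. I did not measure the cartridge's own tilt. I expect the bore and the boss face to keep it below the 0.08 limit.
- **Position readings:** the wrist camera put the boss about 4 mm further towards −y than the top and side cameras did. I went by positions relative to the bore for the fit.
- **Bystanders:** I did not measure them again at the end. The arm made no unexpected contact on the way.

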